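# Put the wind marker away on its spindle and cap it

## Robot

A 7-joint arm with a two-finger parallel gripper is mounted at the origin on the work surface. World frame = base frame: x ahead of the robot, y to its left, z up, the work surface at z = 0. Lengths are in m, angles in rad, forces in N, time in s.
With the tool pointing down it reaches from about 0.4 to 0.85 m from the base axis. Payload 10.4 kg.
Tool frame: the origin (TCP) lies midway between the tips of the shut fingers; the grasp point (between the pads) lies 19 mm behind it (manip.grasp_offset is the distance from the TCP to the grasp point, in m); z points along the fingers, y is the line along which they close (so a half turn about z gives the same grasp; the last joint's range is limited). The gripper opens to 85 mm and grips with 20 to 120 N. Pads are 22 mm wide; open, the fingers measure 114 mm over their backs; the gripper's body (76 mm by 85 mm) begins 54 mm behind the grasp point. The pads swing forward as they close: fully open they stand 13 mm farther back than shut.
Start: joints at [-1.281, 0.332, -0.065, 1.46, 0.022, 1.35, -0.088], TCP at [0.192, 0.595, 0.231] pointing down, gripper open.
Joint ranges: [-2.6, 2.6], [-0.5, 2.12], [-1.47, 1.34], [0.16, 2.42], [-1.27, 4.41], [0.06, 2.06], [-2.6, 2.6]. Speed limits (rad/s): [2.22, 2.22, 2.79, 2.79, 3.14, 3.14, 3.14].

## Interface

Orientations are given as a unit quaternion [x, y, z, w].
In Python, from workcell import manip gives the robot as it stands.
- The arm moves only by the tool jog_arm, called as name(argument=value, ...) on one line, values as JSON. Schema: {"type":"object","properties":{"offsets":{"type":"array","items":{"type":"array","items":{"type":"number"},"minItems":7,"maxItems":7},"minItems":1,"maxItems":20},"force":{"type":"number"},"only":{"type":"string"},"quiet":{"type":"boolean"},"lines":{"type":"string"}},"required":["offsets"],"additionalProperties":false}. offsets is a list of rows, 1 to 20 of them, each of 7 numbers: a rotation vector rx, ry, rz in rad, then dx, dy, dz in m, then the opening from 0.0 (shut) to 1.0 (fully open); each row is the pose to reach, as a shift and turn from the pose commanded when the call began, along the tool's axes at that moment; what a row does not reach only later rows make up. A row lasts 1/8 s, in which the tool goes at most 0.0625 m and 0.188 rad, less where a joint would pass 70% of its speed; a pose out of reach is approached as far as the arm can. The fingers move at their own pace and stop on an object; force is the grip in N (left out, the last holds). Time passes only in rows, so rows that do not move let the fingers close. The tool returns the time, the measured TCP pose, the force, the opening and the grip force at its end. only (a regular expression) keeps the lines of the reply that match it, lines (a string "A,B") keeps lines A to B, and quiet returns only ok. Input that does not fit is refused with a message, and nothing moves.
- manip.get_obs(): the state, without advancing time (a new reading comes with each control period).
- manip.camera(name): name is "scene" or "top" or "wrist"; returns the picture (384x512x3 uint8, blue, green, red); there is no depth.
- manip.calibration(name): a dict with "fx", "fy", "cx", "cy" (pixels), "world_from_camera" (4x4, takes a point from camera to world coordinates); the wrist camera has in their place "tool_from_camera" (4x4, takes a point from camera to tool coordinates, whose origin is the TCP and whose axes are the flange's). Camera axes: x right, y up, looking along -z (the intrinsics and any distortion apply to the point x, -y, -z); pixel columns grow to the right and rows downward; lengths in m; the calibration is good to about 2 mm. A picture is of the moment at which its call begins: read the wrist's pose just before it. calibration takes no time and is no camera call.
- manip.hand_in(): hands the job in; it is judged then, once.
The state is a dict: "clock": time; "joint_pos": joint angles; "joint_velocities": joint speeds; "tau": joint torques, N m; "position": TCP position; "ee_rot": TCP orientation; "ft_force": force on the tool from outside, world axes, zero at the start; "torque": the same for the moment, N m; "grip_width": opening from 0.0 (shut) to 1.0 (fully open); "grasp_force": force on a finger pad.
Only numpy, scipy, OpenCV 4.12 (cv2) and the standard library are available. Lean on these libraries where they do the work, as an engineer would, in place of code of your own. Each camera call takes 0.05 s, during which the arm holds its last target. There are 200 camera calls.

## Task

Put the square wooden wind marker with the round hole through it away on the stand's horizontal rod, sliding it all the way back to the upright, and then push the wooden end cap, the thicker block with a round knob, fully onto the end of the rod so that it keeps the marker on. Leave the solid wooden block without a hole standing where it is.

Things in the scene. Friction and masses are not known exactly. Their poses are not given: they have to be found in the camera images.
- stand: Fixed dark wooden stand: base plate 130 x 90 x 14 mm, upright 20 mm thick, 44 mm wide, ending 22 mm above the rod's axis, and a bare horizontal steel rod, diameter 14 mm, 70 mm long, 165 mm above the table. Origin: on the rod's axis at the upright's front face; +x along the rod to its free end (x = 70 mm), z up. The base reaches from x = -40 to 90 mm.
- marker: Loose wooden square plate 60 x 60 mm, 24 mm thick, about 50 g, standing on edge, a 36 mm round hole right through its middle. Origin: hole centre at mid thickness, 30 mm above the table. x: hole axis (roughly away from the robot, either face may lead), z up. Grip from above across its 60 mm width (y). Home: origin 12 mm along the rod; it hangs 11 mm below the rod's axis.
- cap: Loose wooden block 60 x 60 mm, 50 mm deep, about 90 g. Origin: its centre, 30 mm above the table. x: hole axis, roughly away from the robot. Blind 36 mm round hole, mouth at x = -25, floor at x = +15 mm; knob (24 mm across) at x = 25 to 41 mm. Grip from above across its 60 mm width (y). Fully on, rod end at the hole's floor: origin 55 mm along the rod; it hangs 11 mm below the rod's axis.
- blank: Loose solid wooden block, 60 by 60 mm and 24 mm thick, standing on edge, like the marker but without a hole. Not wanted. Origin: its centre, 30 mm above the table; x across its thickness, z up.

How it is judged:
By the outcome, as a careful person would: the job done as asked, in the order asked, and still so for the second after the job is handed in, with the robot touching nothing.
It also fails if it takes over 59 s, if anything falls off the work surface, if the arm or the gripper's body presses on something with over 40 N, if the wrist force passes 120 N, or if a joint passes its speed limit or range.

## Working session

There is one attempt and no reset: what is moved stays moved. The work goes in short steps, Python scripts to look and compute and a tool call to move; the robot and the scene stay as the last step left them, time stands still between calls to the robot, and variables do not carry over. Pictures are saved under pics/ and viewed, at most 11 in all, crops included, and the job is handed in when it is done.

```bash
ls; mkdir -p pics; python3 - <<'E'
from workcell import manip
import cv2,numpy as np
np.set_printoptions(precision=4,suppress=True)
o=manip.get_obs();print(o['clock'],o['position'],o['ee_rot'],manip.grasp_offset)
a=[manip.camera(n) for n in('scene','top','wrist')]
for n,i in zip(('scene','top','wrist'),a):
    cv2.imwrite(f'pics/{n}0.png',i);print(n,manip.calibration(n))
E
```

```text
pics
workcell.py
0.0 [0.1922 0.5943 0.2305] [ 0.1558  0.9878 -0.0007 -0.0001] 0.0187
scene {'fx': 347.58125242920977, 'fy': 347.58125242920977, 'cx': 254.52634302302545, 'cy': 186.21905515606844, 'world_from_camera': array([[-0.8757, -0.3296,  0.3529,  0.8347],
       [ 0.4827, -0.6182,  0.6204,  0.4879],
       [ 0.0137,  0.7136,  0.7004,  0.6858],
       [ 0.    ,  0.    ,  0.    ,  1.    ]])}
top {'fx': 368.62765186208134, 'fy': 368.62765186208134, 'cx': 257.09474770564407, 'cy': 192.59393283308867, 'world_from_camera': array([[-0.0067,  0.987 , -0.1603,  0.4174],
       [-0.9999, -0.0082, -0.0084, -0.0024],
       [-0.0096,  0.1603,  0.987 ,  0.879 ],
       [ 0.    ,  0.    ,  0.    ,  1.    ]])}
wrist {'fx': 310.423354491967, 'fy': 310.423354491967, 'cx': 253.6222242844566, 'cy': 190.20059924482922, 'tool_from_camera': array([[-0.0011,  0.9481,  0.3181,  0.0812],
       [ 1.    ,  0.001 ,  0.0005, -0.0009],
       [ 0.0001,  0.3181, -0.9481, -0.1423],
       [ 0.    ,  0.    ,  0.    ,  1.    ]])}
```

View pics/scene0.png

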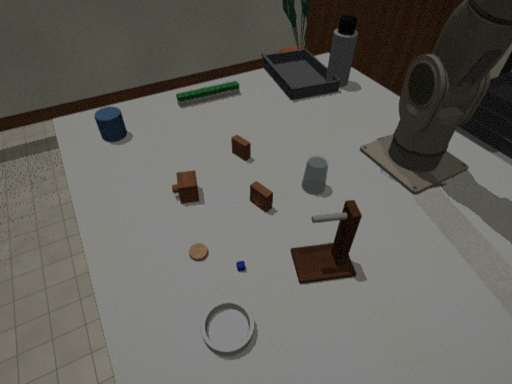

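View pics/top0.png

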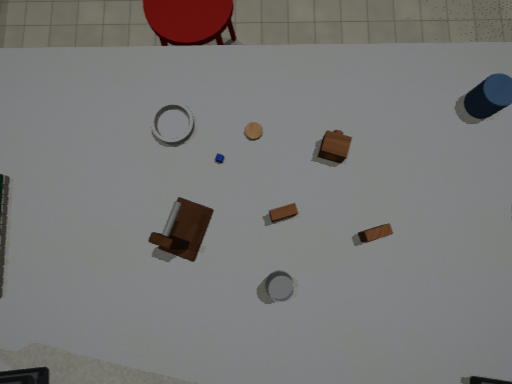

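The scene view shows the cap at (188,186), two thin blocks at (241,148) and (261,196), and the stand with its rod at (330,217). In the top view they sit at cap (336,146), blocks (283,213) and (376,233), and rod (172,218). I need an enlargement to tell which block has the hole.

```bash
python3 - <<'E'
import cv2,numpy as np
a=cv2.imread('pics/scene0.png');t=cv2.imread('pics/top0.png')
s=lambda i,x,y,w,h,k:cv2.convertScaleAbs(cv2.resize(i[y:y+h,x:x+w],(w*k,h*k),interpolation=cv2.INTER_CUBIC),alpha=1.8)
A=s(a,160,130,130,90,3);B=s(a,285,190,80,90,3)
C=s(t,140,120,130,110+35,3);D=s(t,260,120,135,145,3)
r1=np.hstack([A,B]);r2=np.hstack([C,D])
w=max(r1.shape[1],r2.shape[1]);p=lambda r:cv2.copyMakeBorder(r,0,0,0,w-r.shape[1],0)
m=np.vstack([p(r1),p(r2)]);m=m[:600];print(m.shape);cv2.imwrite('pics/crop1.png',m[:600,:800])
E
```

```text
(600, 795, 3)
```

View pics/crop1.png

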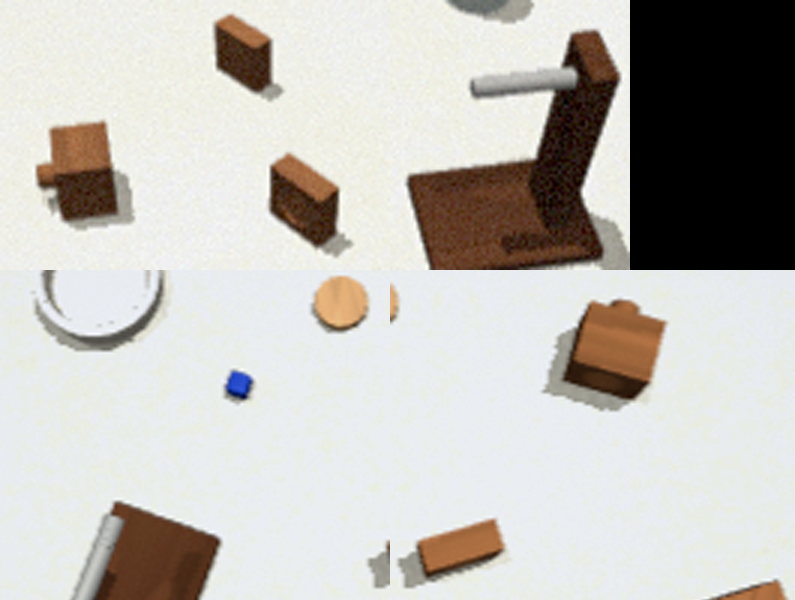

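Marker: scene (261,196), with a lit arc of the hole's floor visible low on its face, which matches top (283,213). The other block, at (241,148), is uniformly solid, so it is the blank. Next I measure rough positions.

```bash
cat > h.py <<'E'
import cv2,numpy as np
from scipy.spatial.transform import Rotation as R
from workcell import manip
np.set_printoptions(precision=4,suppress=True)
def T_of(o):
    T=np.eye(4);T[:3,:3]=R.from_quat(o['ee_rot']).as_matrix();T[:3,3]=o['position'];return T
def shot(n,f):
    o=manip.get_obs();i=manip.camera(n);cv2.imwrite(f'pics/{f}.png',i)
    return i,cam(n,T_of(o))
def cam(n,T=None):
    c=manip.calibration(n)
    return c,(c['world_from_camera'] if T is None or n!='wrist' else T@c['tool_from_camera'])
def ray(cm,p):
    c,W=cm;d=np.array([(p[0]-c['cx'])/c['fx'],-(p[1]-c['cy'])/c['fy'],-1.])
    d=W[:3,:3]@d;return W[:3,3],d/np.linalg.norm(d)
def onz(cm,p,z):
    o,d=ray(cm,p);return o+d*(z-o[2])/d[2]
def tri(c1,p1,c2,p2):
    o1,d1=ray(c1,p1);o2,d2=ray(c2,p2)
    s=np.linalg.lstsq(np.c_[d1,-d2],o2-o1,rcond=None)[0]
    a,b=o1+s[0]*d1,o2+s[1]*d2;return (a+b)/2,np.linalg.norm(a-b)
def pix(cm,P):
    c,W=cm;q=np.linalg.inv(W)@np.r_[P,1];return np.array([c['cx']+c['fx']*q[0]/-q[2],c['cy']-c['fy']*q[1]/-q[2]])
def wood(i):
    h=cv2.cvtColor(i,cv2.COLOR_BGR2HSV);return ((h[...,1]>90)&((h[...,0]<20)|(h[...,0]>170))).astype('uint8')*255
def tops(i,v=75,amin=60):
    h=cv2.cvtColor(cv2.GaussianBlur(i,(3,3),0),cv2.COLOR_BGR2HSV);m=wood(i)&((h[...,2]>v).astype('uint8')*255)
    m=cv2.morphologyEx(m,cv2.MORPH_OPEN,np.ones((3,3)))
    return [c for c in cv2.findContours(m,0,2)[0] if cv2.contourArea(c)>amin]
def tocmd(P,rotvec_world=None):
    o=manip.get_obs();T=T_of(o);return T[:3,:3].T@(np.array(P)-T[:3,3])
E
python3 - <<'E'
from h import *
t=cv2.imread('pics/top0.png');s=cv2.imread('pics/scene0.png')
ct,cs=cam('top'),cam('scene')
h=cv2.cvtColor(t,cv2.COLOR_BGR2HSV)
for p in[(283,213),(376,233),(337,142),(334,156),(195,230)]:print(p,h[p[1],p[0]])
for c in tops(t):
    r=cv2.minAreaRect(c);b=cv2.boxPoints(r)
    q=np.array([onz(ct,p,.06)[:2] for p in b]);print('top',r[0],cv2.contourArea(c),'c',q.mean(0),[np.round(np.linalg.norm(q[k]-q[k-1]),4) for k in(1,2)],'ang',np.degrees(np.arctan2(*(q[1]-q[0])[::-1])))
for c in tops(s):
    r=cv2.minAreaRect(c);M=cv2.moments(c);print('scene',M['m10']/M['m00'],M['m01']/M['m00'],cv2.contourArea(c))
# rod: grey bright elongated; rough ends by hand
print('rod tip/root rough',tri(ct,(176,203),cs,(314,218)),tri(ct,(167,235),cs,(347,215)))
E
```

```text
(283, 213) [ 13 157  96]
(376, 233) [ 13 158 100]
(337, 142) [ 13 159  96]
(334, 156) [ 13 172  37]
(195, 230) [ 11 165  54]
top (378.45001220703125, 231.85000610351562) 242.5 c [ 0.4605 -0.2626] [np.float64(0.0573), np.float64(0.0233)] ang -72.25941530786567
top (283.3302917480469, 211.10092163085938) 229.0 c [ 0.5081 -0.0538] [np.float64(0.0584), np.float64(0.0227)] ang -73.68101226247158
top (336.61767578125, 141.5294189453125) 474.5 c [ 0.6679 -0.179 ] [np.float64(0.0553), np.float64(0.0578)] ang -15.490006423129447
top (253.0, 130.5) 200.5 c [0.6961 0.013 ] [np.float64(0.0372), np.float64(0.0362)] ang -90.58533049642658
top (187.5, 20.5) 2908.0 c [0.9778 0.1716] [np.float64(0.2198), np.float64(0.1096)] ang -90.79710094376918
scene 197.84502164502163 251.0354978354978 192.5
scene 261.32357723577235 188.65040650406502 102.5
scene 185.46774193548387 179.0826612903226 248.0
rod tip/root rough (array([0.5138, 0.1616, 0.1681]), np.float64(0.0006348758873803776)) (array([0.45  , 0.1808, 0.1622]), np.float64(0.005549822093412819))
```

View pics/wrist0.png

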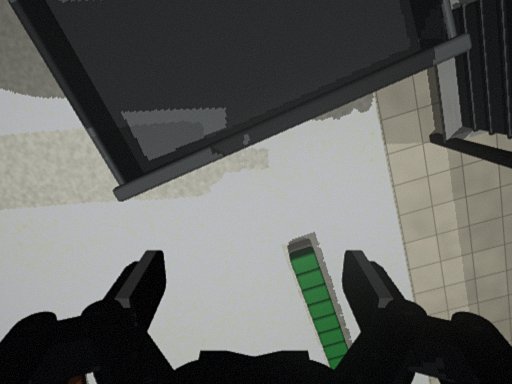

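The wrist camera shows only a tray and the green stick, because it is off to the left of the scene. Its image up is tool +x, and the fingers are at the bottom. I move over the marker, turning 0.6 rad to square up, and measure there.

jog_arm(offsets=[[0, 0, 0, 0, 0, -0.05, 1], [0, 0, -0.6, -0.5, -0.519, -0.05, 1], [0, 0, -0.6, -0.5, -0.519, -0.05, 1], [0, 0, -0.6, -0.5, -0.519, -0.05, 1], [0, 0, -0.6, -0.5, -0.519, -0.05, 1], [0, 0, -0.6, -0.5, -0.519, -0.05, 1], [0, 0, -0.6, -0.5, -0.519, -0.05, 1], [0, 0, -0.6, -0.5, -0.519, -0.05, 1], [0, 0, -0.6, -0.5, -0.519, -0.05, 1], [0, 0, -0.6, -0.5, -0.519, -0.05, 1], [0, 0, -0.6, -0.5, -0.519, -0.05, 1], [0, 0, -0.6, -0.5, -0.519, -0.05, 1], [0, 0, -0.6, -0.5, -0.519, -0.05, 1], [0, 0, -0.6, -0.5, -0.519, -0.05, 1], [0, 0, -0.6, -0.5, -0.519, -0.05, 1], [0, 0, -0.6, -0.5, -0.519, -0.05, 1], [0, 0, -0.6, -0.5, -0.519, -0.05, 1]])

```text
clock: 2.28
position: [0.5082, -0.0521, 0.2814]
ee_rot: [-0.144, 0.99, 0.0, 0.0]
ft_force: [0.3, 0.3, -0.0]
grip_width: 1.0
grasp_force: 0.0
```

```bash
cat > meas.py <<'E'
from h import *
import sys
i,cm=shot('wrist',sys.argv[1]);o=manip.get_obs();print(o['clock'],o['position'],o['joint_pos'])
for c in tops(i,int(sys.argv[2]) if len(sys.argv)>2 else 75,300):
    r=cv2.minAreaRect(c);b=cv2.boxPoints(r);q=np.array([onz(cm,p,.06) for p in b])
    e=[q[k]-q[k-1] for k in(1,2)];print(np.array(r[0]),'c',q.mean(0),'sides',[round(float(np.linalg.norm(x)),4) for x in e],'ang',np.degrees([np.arctan2(x[1],x[0]) for x in e]))
E
python3 meas.py w1
```

```text
2.325 [ 0.5082 -0.0523  0.2814] [-0.5535  0.0392  0.5902  1.7074 -0.0225  1.4015  1.8993]
[256. 286.] c [0.68  0.001 0.06 ] sides [0.0354, 0.0357] ang [106.4514  17.3838]
[127.717  242.5095] c [ 0.6636 -0.179   0.06  ] sides [0.0477, 0.0585] ang [163.3217  73.0204]
[252.5 157. ] c [ 0.5075 -0.0548  0.06  ] sides [0.0579, 0.0219] ang [106.472   17.8539]
[80. 62.] c [ 0.4599 -0.2639  0.06  ] sides [0.0579, 0.0224] ang [106.4843   7.93  ]
```

```bash
python3 - <<'E'
from h import *
cm=cam('wrist',T_of(manip.get_obs()));ct=cam('top')
print('marker top',tri(ct,(283.33,211.1),cm,(252.5,157)),'blank',tri(ct,(378.45,231.85),cm,(80,62)),'cap',tri(ct,(336.6,141.5),cm,(127.7,242.5)))
i=cv2.imread('pics/w1.png');cv2.imwrite('pics/w1b.png',cv2.convertScaleAbs(cv2.resize(i,(800,600)),alpha=1.5))
E
```

```text
marker top (array([ 0.5092, -0.0544,  0.0512]), np.float64(0.0003552855421057531)) blank (array([ 0.4596, -0.2604,  0.0672]), np.float64(0.0008892946446661657)) cap (array([ 0.6718, -0.1827,  0.0465]), np.float64(0.001503731020099742))
```

View pics/w1b.png

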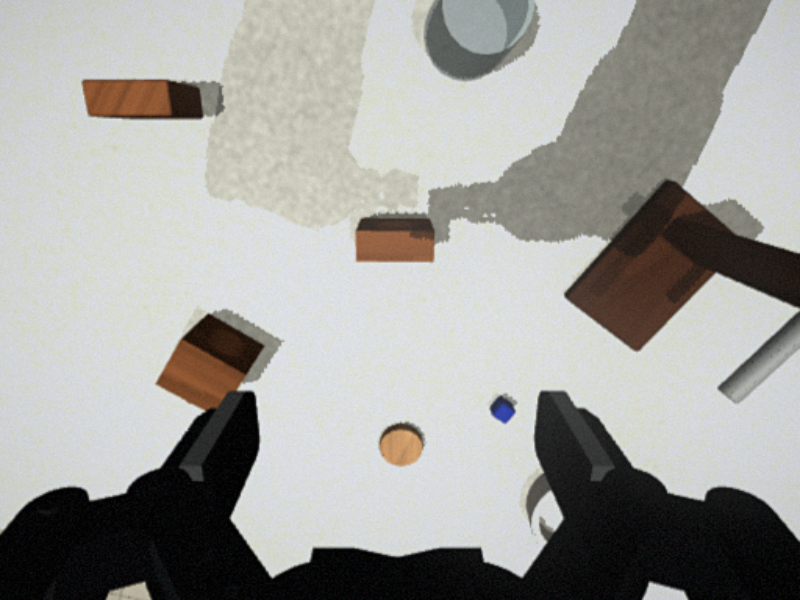

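The near block sits at (395,247) of the enlarged view, square to the fingers. The cap is at (205,360) with its mouth toward the robot, the blank is at (140,98), and the rod end is at (735,390). Before touching anything I check numerically that this block has the hole, and I size up the grasp.

```bash
python3 - <<'E'
from h import *
s=np.mean([cv2.imread('pics/scene0.png').astype(float)]+[shot('scene',f's{k}')[0] for k in range(4)],0)[...,2]
print('near block');print(s[184:211:2,248:276:2].astype(int));print('far block');print(s[136:162:2,230:254:2].astype(int))
print('to marker grasp',tocmd([.5078,-.0546,.013]))
E
```

```text
near block
[[129 119  93  93  95  96  97 121 128 125 131 136 138 137]
 [129  59  79  90  94  95  95  95 113 126 137 137 137 137]
 [131  56  35  71  90  93  95  96  95 103 129 138 137 136]
 [132  57  36  36  53  85  93  93  93  95  72 110 137 137]
 [133  59  41  36  34  42  83  91  92  95  96  75  86 137]
 [139  62  38  31  37  39  37  61  92  93  93  62  52 134]
 [138  55  40  43  43  47  42  34  42  85  55  33  53 130]
 [137  52  41  56  42  43  43  38  35  33  34  34  67 129]
 [137  62  37  48  52  44  45  44  39  33  35  32  68 128]
 [138 136  68  36  74  50  44  39  41  39  39  33  90 134]
 [136 137 135  99  39  62  57  45  38  38  37  35 114 137]
 [137 137 137 138 111  49  40  37  36  39  37  34 108 109]
 [137 136 137 138 138 136  70  37  38  36  34  44  88  92]
 [137 136 137 137 137 138 137  96  40  36  51  89  91  90]]
far block
[[137 128 104  95  97 112 137 136 136 136 137 136]
 [136  74  96  98  98  96 106 127 136 137 136 136]
 [137  47  44  84  98  96  99  99 111 131 137 136]
 [136  48  40  42  63  95  98  96  95  98 126 138]
 [136  55  42  43  41  43  83  94  87  60  92 137]
 [138  55  40  40  41  40  36  42  38  35  92 138]
 [138  57  39  39  43  41  38  35  35  34  94 139]
 [138  62  39  40  41  37  40  37  37  36  92 138]
 [137  75  38  37  38  37  40  37  38  38  93 139]
 [138 138 100  48  37  37  40  39  35  37  92 138]
 [137 136 138 135  76  39  36  40  35  34  87 138]
 [136 136 136 137 138 102  49  36  35  48  79  96]
 [137 137 137 137 138 138 134  77  64  92  92  84]]
to marker grasp [ 0.0011 -0.0016  0.2683]
```

The near block shows a brighter hole ring inside its face and the far one is uniform, so the near block is the marker. I descend and grasp.

jog_arm(offsets=[[0, 0, 0, 0.001, -0.001, 0.12, 1], [0, 0, 0, 0.001, -0.001, 0.12, 1], [0, 0, 0, 0.001, -0.001, 0.2, 1], [0, 0, 0, 0.001, -0.001, 0.25, 1], [0, 0, 0, 0.001, -0.001, 0.268, 1], [0, 0, 0, 0.001, -0.001, 0.268, 1], [0, 0, 0, 0.001, -0.001, 0.268, 0], [0, 0, 0, 0.001, -0.001, 0.268, 0], [0, 0, 0, 0.001, -0.001, 0.268, 0], [0, 0, 0, 0.001, -0.001, 0.268, 0], [0, 0, 0, 0.001, -0.001, 0.268, 0], [0, 0, 0, 0.001, -0.001, 0.268, 0], [0, 0, 0, 0.001, -0.001, 0.268, 0]], force=40)

```text
clock: 4.15
position: [0.5091, -0.0541, 0.0149]
ee_rot: [-0.143, 0.99, 0.0, 0.002]
ft_force: [-0.5, 0.4, 7.1]
grip_width: 0.699
grasp_force: 43.8
```

jog_arm(offsets=[[0, 0, 0, 0, 0, -0.05, 0], [0, 0, 0, 0, 0, -0.1, 0], [0, 0, 0, 0, 0, -0.16, 0], [0, 0, 0, 0, 0, -0.22, 0], [0, 0, 0, 0, 0, -0.265, 0], [0, 0, 0.15, -0.03, 0.045, -0.265, 0], [0, 0, 0.3, -0.06, 0.09, -0.265, 0], [0, 0, 0.45, -0.085, 0.135, -0.265, 0], [0, 0, 0.578, -0.11, 0.177, -0.265, 0], [0, 0, 0.578, -0.11, 0.177, -0.265, 0], [0, 0, 0.578, -0.11, 0.177, -0.265, 0]])

```text
clock: 5.52
position: [0.563, 0.1459, 0.2788]
ee_rot: [0.145, 0.989, -0.0, 0.0]
ft_force: [-0.4, -0.5, -0.2]
grip_width: 0.697
grasp_force: 43.8
```

```bash
python3 - <<'E'
from h import *
i,cm=shot('wrist','w2');o=manip.get_obs();print(o['clock'],o['position'],o['ee_rot'],o['grip_width'],o['grasp_force'])
cv2.imwrite('pics/w2b.png',cv2.convertScaleAbs(cv2.resize(i,(768,576)),alpha=1.6))
E
```

```text
5.575 [0.5631 0.1453 0.2789] [0.1453 0.9894 0.0001 0.0003] 0.6962333525721781 43.75669240951538
```

View pics/w2b.png

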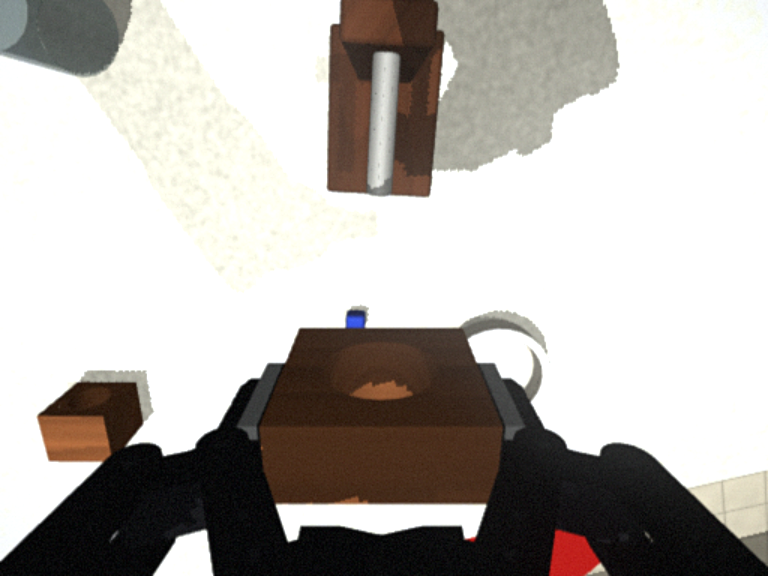

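The held marker has its hole at (385,370) in the enlarged view. The rod runs from its root at (386,55) to its tip at (380,190), and the upright stands at the top. Next I extract the rod's axis and end.

```bash
cat > rod.py <<'E'
from h import *
def rodrows(i,r0,r1,c0,c1):
    h=cv2.cvtColor(i,cv2.COLOR_BGR2HSV);out=[]
    for r in range(r0,r1):
        x=np.where(h[r,c0:c1,1]<70)[0]
        if len(x)>6 and np.ptp(x)<30: out.append((c0+x.mean(),r,np.ptp(x)+1))
    return np.array(out)
E
python3 - <<'E'
from rod import *
i=cv2.imread('pics/w2.png');o=manip.get_obs();T=T_of(o);cm=cam('wrist',T)
a=rodrows(i,38,124,235,280);print(a[::6])
q=np.array([onz(cm,p[:2],.165) for p in a])
f=np.polyfit(q[:,0],q[:,1],1);print('dir deg',np.degrees(np.arctan(f[0])),'tool yaw',np.degrees(np.arctan2(-T[1,0],-T[0,0])))
print('ends z=.165',q[0],q[-1],np.linalg.norm(q[-1]-q[0]),'y at x: ',np.polyval(f,[.45,.51]))
# marker hole/face vs tool: held face in image
print(pix(cm,[.5138,.1616,.165]))
h=cv2.cvtColor(i,cv2.COLOR_BGR2HSV);print(h[118:134,254].tolist())
# height from two views: rod tip in wrist/top/scene
ct,cs=cam('top'),cam('scene')
print('w-top',tri(cm,(253.3,126),ct,(176.5,203)),'w-scene',tri(cm,(253.3,126),cs,(313.5,218.5)))
# held marker edges in tool frame: front-face top edge in the image
c,W=cm
E
```

```text
[[254.7826  52.      25.    ]
 [256.      58.      19.    ]
 [255.5     64.      18.    ]
 [255.5     70.      18.    ]
 [255.5     76.      18.    ]
 [254.5     82.      18.    ]
 [254.5     88.      18.    ]
 [254.5     94.      18.    ]
 [253.5    100.      18.    ]
 [253.5    106.      18.    ]
 [253.     112.      17.    ]
 [252.5    118.      18.    ]]
dir deg -20.03393751957885 tool yaw -16.71065836697003
ends z=.165 [0.4619 0.1756 0.165 ] [0.512  0.1587 0.165 ] 0.05288741089251914 y at x:  [0.1813 0.1595]
[256.5681 124.0572]
[[40, 5, 142], [45, 7, 141], [45, 4, 139], [30, 5, 141], [45, 7, 141], [30, 8, 126], [40, 9, 89], [23, 12, 82], [45, 18, 87], [38, 12, 85], [20, 9, 83], [40, 10, 79], [40, 15, 102], [40, 5, 152], [68, 6, 177], [98, 6, 178]]
w-top (array([0.5129, 0.159 , 0.1758]), np.float64(0.0007166715729732977)) w-scene (array([0.5141, 0.1592, 0.1647]), np.float64(0.0015464399762685076))
```

```bash
python3 - <<'E'
from rod import *
i=cv2.imread('pics/w2.png');o=manip.get_obs();T=T_of(o);cm=cam('wrist',T)
a=rodrows(i,58,122,235,280);a=a[a[:,2]<20]
q=np.array([onz(cm,p[:2],.165) for p in a]);vx,vy,x0,y0=cv2.fitLine(q[:,:2].astype('f4'),cv2.DIST_HUBER,0,.01,.01).ravel()
print('rod deg',np.degrees(np.arctan2(vy,vx)),x0,y0)
# base plate edges (z=.014): wood mask contour -> left/right edge lines
m=wood(i);h=i.shape
L=[];Rr=[]
for r in range(60,120):
    x=np.where(m[r,200:310])[0]+200;L.append((x.min(),r));Rr.append((x.max(),r))
for e in(L,Rr):
    q=np.array([onz(cm,p,.014)[:2] for p in e],'f4');v=cv2.fitLine(q,cv2.DIST_HUBER,0,.01,.01).ravel();print('base edge deg',np.degrees(np.arctan2(v[1],v[0])),v[2:],e[0],e[-1])
# marker rear top edge & sides: width centre in image
for r in (225,240,255,300):
    x=np.where(m[r,170:345])[0]+170;print(r,x.min(),x.max(),(x.min()+x.max())/2)
# predicted pixel of tool-axis points
for z in(-.03,0,.02):print(pix(cm,(T@np.r_[0.012,0,z,1])[:3]))
E
```

```text
rod deg -19.996666 0.48664054 0.16794881
base edge deg -20.14171 [0.477  0.1259] (np.int64(220), 60) (np.int64(219), 119)
base edge deg -20.785896 [0.501  0.2085] (np.int64(291), 60) (np.int64(286), 119)
225 198 288 243.0
240 192 315 253.5
255 184 322 253.0
300 174 333 253.5
[255.9553 262.5437]
[255.5379 230.5498]
[255.3347 214.9698]
```

Rod axis: yaw −20.0°, and the base plate's edges agree. Its tip is near (0.514, 0.159, 0.165). I turn the last 3.3°, shift 5 mm and lower to rod height in front of the tip, then check from two heights.

jog_arm(offsets=[[0, 0, 0.057, 0, -0.005, 0.05, 0], [0, 0, 0.057, 0, -0.005, 0.1, 0], [0, 0, 0.057, 0, -0.005, 0.129, 0], [0, 0, 0.057, 0, -0.005, 0.129, 0], [0, 0, 0.057, 0, -0.005, 0.129, 0]])

```text
clock: 6.2
position: [0.5625, 0.1413, 0.1511]
ee_rot: [0.173, 0.985, 0.001, 0.001]
ft_force: [0.5, -0.5, -0.1]
grip_width: 0.695
grasp_force: 43.8
```

```bash
python3 - <<'E'
from rod import *
i,cm=shot('wrist','w3');o=manip.get_obs();T=T_of(o);print(o['clock'],o['position'],np.degrees(np.arctan2(-T[1,0],-T[0,0])))
cv2.imwrite('pics/w3b.png',cv2.convertScaleAbs(cv2.resize(i,(768,576)),alpha=1.6))
a=rodrows(i,60,200,200,310);a=a[a[:,2]<45];print(a[::8])
s,cs=shot('scene','s5');cv2.imwrite('pics/s5b.png',s[150:270,230:400])
E
```

```text
6.25 [0.5627 0.1416 0.1513] -19.965333856148607Traceback (most recent call last):
  File "<stdin>", line 4, in <module>
IndexError: too many indices for array: array is 1-dimensional, but 2 were indexed
```

View pics/w3b.png

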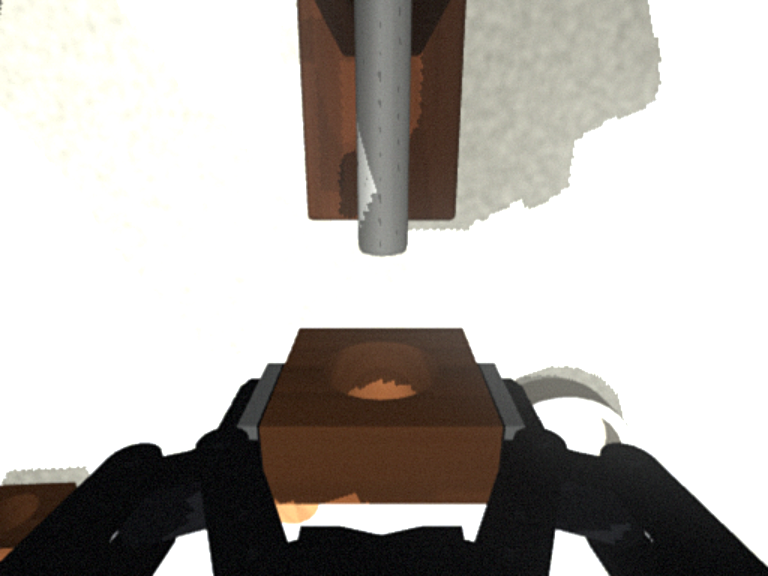

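The rod is centred at column 383, with its tip at row 253, and the marker's hole is centred at column 382, so they line up sideways. I check the height from the two wrist heights.

```bash
python3 - <<'E'
from rod import *
i=cv2.imread('pics/w3.png');print(cv2.cvtColor(i,cv2.COLOR_BGR2HSV)[158:176,255,2].tolist())
Ta=np.eye(4);Ta[:3,:3]=R.from_quat([.1453,.9894,.0001,.0003]).as_matrix();Ta[:3,3]=[.5631,.1453,.2789]
ca=cam('wrist',Ta);T=T_of(manip.get_obs());cb=cam('wrist',T)
print('tip bottom',tri(ca,(253.,129.7),cb,(255.3,169.8)))
print('hole upper/lower edge pix of held face, tool x=.012:',[pix(cb,(T@np.r_[.012,0,z,1])[:3]) for z in(-.045,-.033,-.015,.003,.015)])
g=i[215:290,255];print(g[:,2].tolist())
ct=cam('top');t,_=shot('top','t3')
E
```

```text
[93, 95, 97, 99, 93, 96, 97, 95, 98, 93, 92, 87, 109, 158, 181, 178, 177, 178]
tip bottom (array([0.5167, 0.1579, 0.1703]), np.float64(0.00023260928255026047))
hole upper/lower edge pix of held face, tool x=.012: [array([256.1309, 284.4006]), array([255.9077, 266.4337]), array([255.6395, 244.8562]), array([255.4287, 227.8893]), array([255.3115, 218.4582])]
[189, 192, 183, 135, 48, 41, 43, 45, 52, 48, 47, 41, 47, 58, 62, 55, 59, 58, 55, 55, 58, 56, 58, 58, 59, 56, 59, 56, 57, 59, 53, 52, 48, 51, 52, 46, 52, 51, 63, 62, 77, 110, 109, 107, 103, 104, 103, 107, 104, 108, 99, 62, 35, 31, 34, 33, 38, 40, 40, 34, 37, 32, 37, 37, 38, 36, 36, 38, 40, 45, 54, 55, 55, 53, 51]
```

jog_arm(offsets=[[0, 0, 0, 0.02, 0, 0, 0], [0, 0, 0, 0.04, 0, 0, 0], [0, 0, 0, 0.055, 0, 0, 0], [0, 0, 0, 0.07, 0, 0, 0], [0, 0, 0, 0.07, 0, 0, 0]])

```text
clock: 6.92
position: [0.4952, 0.1664, 0.1497]
ee_rot: [0.172, 0.985, 0.0, 0.0]
ft_force: [-0.2, 0.0, -1.3]
grip_width: 0.702
grasp_force: 43.8
```

jog_arm(offsets=[[0, 0, 0, 0.01, 0, 0, 0], [0, 0, 0, 0.02, 0, 0, 0], [0, 0, 0, 0.026, 0, 0, 0], [0, 0, 0, 0.03, 0, 0, 0], [0, 0, 0, 0.03, 0, 0, 0]])

```text
clock: 7.55
position: [0.4674, 0.1761, 0.1493]
ee_rot: [0.173, 0.985, 0.0, -0.0]
ft_force: [0.5, 0.1, -0.4]
grip_width: 0.698
grasp_force: 43.8
```

```bash
python3 - <<'E'
from h import *
i,_=shot('wrist','w4');s,_=shot('scene','s6')
a=cv2.resize(i,(384,288));b=cv2.resize(s[160:280,240:400],(384,288),interpolation=cv2.INTER_CUBIC)
cv2.imwrite('pics/m4.png',cv2.convertScaleAbs(np.hstack([a,b]),alpha=1.6))
E
```

```text
(no output)
```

View pics/m4.png

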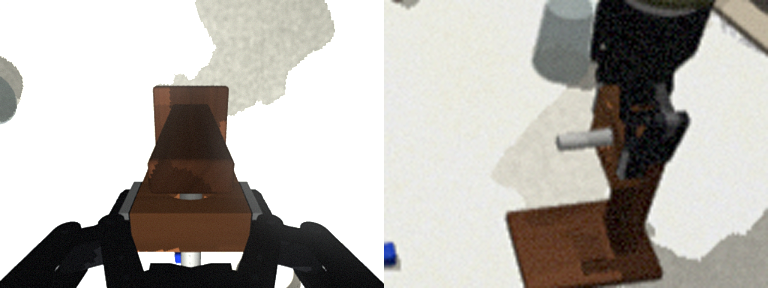

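The rod passes through the marker: its free end is visible at (585,137) in the scene view and below the marker at (190,258) in the wrist view. The upright is just behind it. I push gently to contact.

jog_arm(offsets=[[0, 0, 0, 0.002, 0, 0, 0], [0, 0, 0, 0.004, 0, 0, 0], [0, 0, 0, 0.004, 0, 0, 0]])

```text
clock: 8.02
position: [0.4637, 0.1774, 0.1493]
ee_rot: [0.173, 0.985, 0.0, -0.0]
ft_force: [-0.2, 0.8, -1.0]
grip_width: 0.696
grasp_force: 43.8
```

jog_arm(offsets=[[0, 0, 0, 0.002, 0, 0, 0], [0, 0, 0, 0.003, 0, 0, 0], [0, 0, 0, 0.003, 0, 0, 0]])

```text
clock: 8.4
position: [0.4627, 0.1777, 0.1496]
ee_rot: [0.174, 0.985, 0.0, 0.002]
ft_force: [8.5, -1.8, -4.7]
grip_width: 0.695
grasp_force: 44.5
```

jog_arm(offsets=[[0, 0, 0, 0.002, 0, 0, 0], [0, 0, 0, 0.002, 0, 0, 0]])

```text
clock: 8.65
position: [0.4627, 0.1776, 0.1499]
ee_rot: [0.174, 0.985, 0.0, 0.004]
ft_force: [19.0, -3.4, -10.6]
grip_width: 0.694
grasp_force: 46.3
```

Contact came exactly where predicted, with the marker against the upright. I relax the push, lower it to hang, and release.

jog_arm(offsets=[[0, 0, 0, -0.003, 0, 0.003, 0], [0, 0, 0, -0.003, 0, 0.006, 0], [0, 0, 0, -0.003, 0, 0.009, 0], [0, 0, 0, -0.003, 0, 0.009, 0]])

```text
clock: 9.15
position: [0.4628, 0.1779, 0.1403]
ee_rot: [0.173, 0.985, 0.0, 0.001]
ft_force: [9.1, -1.8, -3.5]
grip_width: 0.696
grasp_force: 47.1
```

jog_arm(offsets=[[0, 0, 0, 0, 0, 0, 0.8], [0, 0, 0, 0, 0, 0, 0.85], [0, 0, 0, 0, 0, 0, 1], [0, 0, 0, 0, 0, 0, 1], [0, 0, 0, 0, 0, 0, 1]])

```text
clock: 9.78
position: [0.4619, 0.1781, 0.1403]
ee_rot: [0.173, 0.985, 0.0, -0.0]
ft_force: [-0.3, -0.2, 0.2]
grip_width: 0.997
grasp_force: 0.0
```

jog_arm(offsets=[[0, 0, 0, 0, 0, -0.04, 1], [0, 0, 0, 0, 0, -0.09, 1], [0, 0, 0, 0, 0, -0.14, 1], [0, 0, -0.07, -0.04, -0.034, -0.14, 1], [0, 0, -0.07, -0.084, -0.072, -0.14, 1], [0, 0, -0.07, -0.13, -0.11, -0.14, 1], [0, 0, -0.07, -0.175, -0.15, -0.14, 1], [0, 0, -0.07, -0.22, -0.19, -0.14, 1], [0, 0, -0.07, -0.265, -0.23, -0.14, 1], [0, 0, -0.07, -0.312, -0.267, -0.14, 1], [0, 0, -0.07, -0.312, -0.267, -0.14, 1], [0, 0, -0.07, -0.312, -0.267, -0.14, 1]])

```text
clock: 11.28
position: [0.6642, -0.1792, 0.2798]
ee_rot: [0.139, 0.99, 0.0, -0.0]
ft_force: [0.1, 1.3, 0.0]
grip_width: 1.002
grasp_force: 0.0
```

```bash
python3 meas.py w5
python3 - <<'E'
from h import *
i=cv2.imread('pics/w5.png');t,_=shot('top','t5')
a=cv2.resize(i,(512,384));b=cv2.resize(t[180:270,140:230],(288,288),interpolation=cv2.INTER_CUBIC)
b=cv2.copyMakeBorder(b,0,96,0,0,0);cv2.imwrite('pics/m5.png',cv2.convertScaleAbs(np.hstack([a,b]),alpha=1.6))
E
```

```text
11.325 [ 0.6643 -0.1782  0.2803] [-0.2678  0.5319  0.7335  1.2225 -0.3478  1.511   1.7085]
[460. 297.] c [0.9342 0.0414 0.06  ] sides [0.1365, 0.1098] ang [74.0035 -1.2515]
[254.2986 160.937 ] c [ 0.668  -0.1804  0.06  ] sides [0.0566, 0.0585] ang [160.499   71.8871]
[402.5 145.5] c [ 0.6977 -0.008   0.06  ] sides [0.0358, 0.0371] ang [74.004  -6.4548]
```

View pics/m5.png

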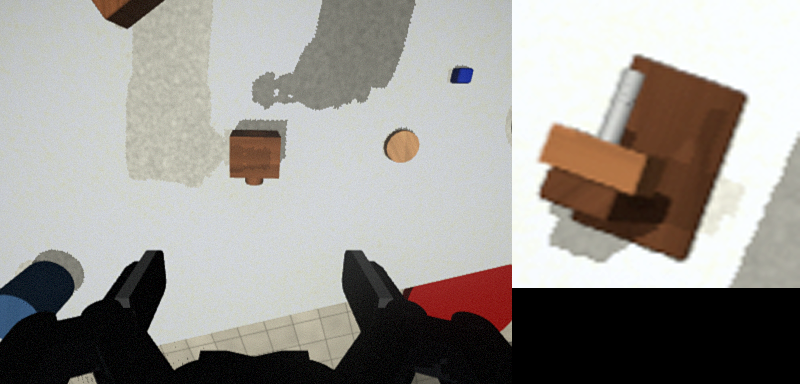

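The cap's top face spans (231–280, 137–178) with its knob at (254,181) pointing away. In the top view crop the marker sits against the upright at (595,158) with the rod out in front. I fit the cap without its knob.

```bash
python3 - <<'E'
from h import *
i=cv2.imread('pics/w5.png');T=T_of(manip.get_obs());cm=cam('wrist',T)
h=cv2.cvtColor(cv2.GaussianBlur(i,(3,3),0),cv2.COLOR_BGR2HSV);m=(wood(i)>0)&(h[...,2]>70);m=m.astype('uint8')
m[:, :200]=0;m[:,320:]=0
m=cv2.morphologyEx(cv2.morphologyEx(m,cv2.MORPH_CLOSE,np.ones((5,5))),cv2.MORPH_OPEN,np.ones((25,25)))
c=max(cv2.findContours(m,0,2)[0],key=cv2.contourArea);b=cv2.boxPoints(cv2.minAreaRect(c));print(b,cv2.contourArea(c))
q=np.array([onz(cm,p,.06) for p in b]);e=[q[k]-q[k-1] for k in(1,2)]
print(q.mean(0),[np.linalg.norm(x) for x in e],np.degrees([np.arctan2(x[1],x[0]) for x in e]))
ct=cam('top');print('height',tri(cm,b.mean(0),ct,(336.3,142)))
for z in (0.06,):
  C=q.mean(0);print('tool',tocmd([C[0],C[1],.013]),'tool yaw',np.degrees(np.arctan2(-T[1,0],-T[0,0])))
E
```

```text
[[230. 138.]
 [255. 138.]
 [255. 176.]
 [230. 176.]] 950.0
[ 0.66  -0.191  0.06 ] [np.float64(0.029180683402424325), np.float64(0.04608616785070581)] [ 74.1207 -15.7878]
height (array([ 0.6717, -0.1898,  0.0257]), np.float64(0.013500026739000125))
tool [ 0.0008 -0.0143  0.2677] tool yaw -15.804991089007816
```

```bash
python3 - <<'E'
from h import *
i=cv2.imread('pics/w5.png');T=T_of(manip.get_obs());cm=cam('wrist',T)
m=wood(i);rows=range(144,174)
L=np.array([(np.where(m[r,200:320])[0].min()+199.5,r) for r in rows]);Rr=np.array([(np.where(m[r,200:320])[0].max()+200.5,r) for r in rows])
for e in(L,Rr):
    q=np.array([onz(cm,p,.06)[:2] for p in e],'f4');v=cv2.fitLine(q,cv2.DIST_HUBER,0,.01,.01).ravel();print(e[0],e[-1],np.degrees(np.arctan2(v[1],v[0])))
V=cv2.GaussianBlur(i,(3,3),0)[...,2].astype(int)
print([V[128:186,c].tolist() for c in(240,270)])
xc=(L[:,0].mean()+Rr[:,0].mean())/2
near,far=onz(cm,(xc,137.5),.06),onz(cm,(xc,178),.06);C=(near+far)/2
print(xc,C,np.linalg.norm(far-near),np.linalg.norm(onz(cm,(L[:,0].mean(),159),.06)-onz(cm,(Rr[:,0].mean(),159),.06)),tocmd([*C[:2],.013]))
E
```

```text
[229.5 144. ] [229.5 173. ] -17.286203
[280.5 144. ] [278.5 173. ] -18.253483
[[79, 63, 40, 31, 32, 33, 32, 37, 54, 74, 80, 78, 76, 77, 78, 79, 78, 77, 73, 71, 71, 72, 72, 72, 72, 71, 71, 72, 73, 73, 75, 77, 79, 80, 80, 79, 77, 75, 74, 72, 68, 65, 65, 67, 73, 79, 82, 80, 82, 96, 117, 129, 131, 132, 131, 131, 131, 131], [80, 70, 52, 37, 33, 33, 32, 33, 41, 56, 69, 72, 73, 75, 77, 78, 79, 81, 83, 84, 83, 81, 78, 74, 71, 73, 77, 80, 80, 78, 76, 77, 82, 85, 87, 85, 81, 78, 76, 74, 74, 77, 80, 79, 79, 81, 82, 82, 82, 89, 107, 125, 131, 130, 131, 131, 130, 130]]
254.43333333333334 [ 0.6648 -0.1776  0.06  ] 0.049197727377733036 0.05949050793132109 [-0.0002 -0.0001  0.2677]
```

The cap centre lies under the TCP and its yaw is about 1.5° more. I grasp it.

jog_arm(offsets=[[0, 0, 0.026, 0, 0, 0.06, 1], [0, 0, 0.026, 0, 0, 0.12, 1], [0, 0, 0.026, 0, 0, 0.18, 1], [0, 0, 0.026, 0, 0, 0.23, 1], [0, 0, 0.026, 0, 0, 0.255, 1], [0, 0, 0.026, 0, 0, 0.266, 1], [0, 0, 0.026, 0, 0, 0.266, 1], [0, 0, 0.026, 0, 0, 0.266, 0], [0, 0, 0.026, 0, 0, 0.266, 0], [0, 0, 0.026, 0, 0, 0.266, 0], [0, 0, 0.026, 0, 0, 0.266, 0], [0, 0, 0.026, 0, 0, 0.266, 0], [0, 0, 0.026, 0, 0, 0.266, 0]], force=60)

```text
clock: 13.0
position: [0.6653, -0.1795, 0.0161]
ee_rot: [0.151, 0.988, 0.0, 0.001]
ft_force: [-0.5, 0.2, 7.2]
grip_width: 0.696
grasp_force: 65.6
```

jog_arm(offsets=[[0, 0, 0, 0, 0, -0.05, 0], [0, 0, 0, 0, 0, -0.1, 0], [0, 0, 0, 0, 0, -0.15, 0], [0, 0, 0, 0, 0, -0.21, 0], [0, 0, 0, 0, 0, -0.26, 0], [0, 0, 0, 0, 0, -0.26, 0]])

```text
clock: 13.75
position: [0.6655, -0.1805, 0.2795]
ee_rot: [0.151, 0.988, -0.0, 0.004]
ft_force: [-0.3, 0.2, -1.8]
grip_width: 0.697
grasp_force: 65.1
```

jog_arm(offsets=[[0, 0, 0.046, 0.03, 0.046, 0, 0], [0, 0, 0.046, 0.06, 0.092, 0, 0], [0, 0, 0.046, 0.09, 0.138, 0, 0], [0, 0, 0.046, 0.12, 0.184, 0, 0], [0, 0, 0.046, 0.15, 0.23, 0, 0], [0, 0, 0.046, 0.18, 0.275, 0, 0], [0, 0, 0.046, 0.18, 0.275, 0, 0], [0, 0, 0.046, 0.18, 0.275, 0.05, 0], [0, 0, 0.046, 0.18, 0.275, 0.1, 0], [0, 0, 0.046, 0.18, 0.275, 0.128, 0], [0, 0, 0.046, 0.18, 0.275, 0.128, 0], [0, 0, 0.046, 0.18, 0.275, 0.128, 0]])

```text
clock: 15.25
position: [0.5755, 0.1365, 0.1475]
ee_rot: [0.174, 0.985, 0.0, 0.001]
ft_force: [-0.2, 0.2, -1.0]
grip_width: 0.696
grasp_force: 65.1
```

```bash
python3 - <<'E'
from h import *
i,_=shot('wrist','w6');s,_=shot('scene','s7');o=manip.get_obs();p=o['position'];print(p,o['clock'],'s',p[0]*.9397-p[1]*.342,'n',p[0]*.342+p[1]*.9397)
a=cv2.resize(i,(448,336));b=cv2.resize(s[160:272,260:380],(352,336),interpolation=cv2.INTER_CUBIC)
cv2.imwrite('pics/m6.png',cv2.convertScaleAbs(np.hstack([a,b]),alpha=1.6))
E
```

```text
[0.5757 0.1368 0.1479] 15.35 s 0.4941448644959764 n 0.3254708404378088
```

View pics/m6.png

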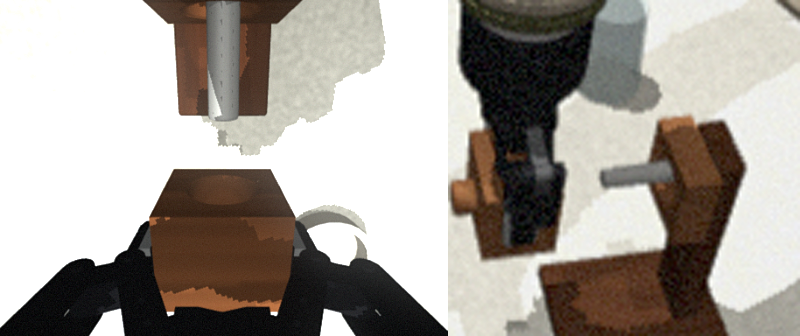

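The cap's hole, at column 222, lines up with the rod at column 223, and the marker sits against the upright in the scene view. I raise 3 mm and push on.

jog_arm(offsets=[[0, 0, 0, 0.015, 0, -0.003, 0], [0, 0, 0, 0.03, 0, -0.003, 0], [0, 0, 0, 0.045, 0, -0.003, 0], [0, 0, 0, 0.055, 0, -0.003, 0], [0, 0, 0, 0.062, 0, -0.003, 0], [0, 0, 0, 0.066, 0, -0.003, 0], [0, 0, 0, 0.07, 0, -0.003, 0], [0, 0, 0, 0.07, 0, -0.003, 0]])

```text
clock: 16.35
position: [0.509, 0.1609, 0.1493]
ee_rot: [0.174, 0.985, 0.0, -0.0]
ft_force: [0.4, -0.1, -0.9]
grip_width: 0.695
grasp_force: 65.1
```

jog_arm(offsets=[[0, 0, 0, 0.002, 0, 0, 0], [0, 0, 0, 0.004, 0, 0, 0], [0, 0, 0, 0.004, 0, 0, 0]])

```text
clock: 16.73
position: [0.5052, 0.1624, 0.1493]
ee_rot: [0.174, 0.985, 0.0, -0.0]
ft_force: [0.1, -0.8, -1.2]
grip_width: 0.697
grasp_force: 65.1
```

jog_arm(offsets=[[0, 0, 0, 0.002, 0, 0, 0], [0, 0, 0, 0.004, 0, 0, 0], [0, 0, 0, 0.004, 0, 0, 0]])

```text
clock: 17.1
position: [0.5044, 0.1624, 0.1499]
ee_rot: [0.175, 0.985, 0.0, 0.003]
ft_force: [15.6, -2.8, -8.9]
grip_width: 0.694
grasp_force: 67.0
```

The rod's end meets the hole floor at the expected depth. I lower it to hang while keeping light pressure, then release and lift away.

jog_arm(offsets=[[0, 0, 0, -0.002, 0, 0.003, 0], [0, 0, 0, -0.002, 0, 0.006, 0], [0, 0, 0, -0.002, 0, 0.009, 0], [0, 0, 0, -0.002, 0, 0.009, 0]])

```text
clock: 17.6
position: [0.5045, 0.1626, 0.1405]
ee_rot: [0.174, 0.985, 0.0, 0.001]
ft_force: [8.7, -1.2, -2.8]
grip_width: 0.692
grasp_force: 68.0
```

jog_arm(offsets=[[0, 0, 0, 0, 0, 0, 0.8], [0, 0, 0, 0, 0, 0, 0.85], [0, 0, 0, 0, 0, 0, 1], [0, 0, 0, 0, 0, 0, 1], [0, 0, 0, 0, 0, 0, 1]])

```text
clock: 18.23
position: [0.5033, 0.163, 0.1403]
ee_rot: [0.174, 0.985, 0.0, -0.0]
ft_force: [0.2, 0.7, -0.4]
grip_width: 0.997
grasp_force: 0.0
```

jog_arm(offsets=[[0, 0, 0, 0, 0, -0.03, 1], [0, 0, 0, 0, 0, -0.08, 1], [0, 0, 0, 0, 0, -0.13, 1], [0, 0, 0, -0.05, 0, -0.16, 1], [0, 0, 0, -0.1, 0, -0.16, 1], [0, 0, 0, -0.1, 0, -0.16, 1], [0, 0, 0, -0.1, 0, -0.16, 1]])

```text
clock: 19.1
position: [0.597, 0.1287, 0.2999]
ee_rot: [0.174, 0.985, -0.0, -0.0]
ft_force: [0.2, 0.9, 0.2]
grip_width: 1.001
grasp_force: 0.0
```

```bash
python3 - <<'E'
from h import *
i,_=shot('wrist','w7');s,_=shot('scene','s8')
a=cv2.resize(i,(448,336));b=cv2.resize(s[160:272,260:380],(352,336),interpolation=cv2.INTER_CUBIC)
cv2.imwrite('pics/m7.png',cv2.convertScaleAbs(np.hstack([a,b]),alpha=1.6))
E
```

```text
(no output)
```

View pics/m7.png

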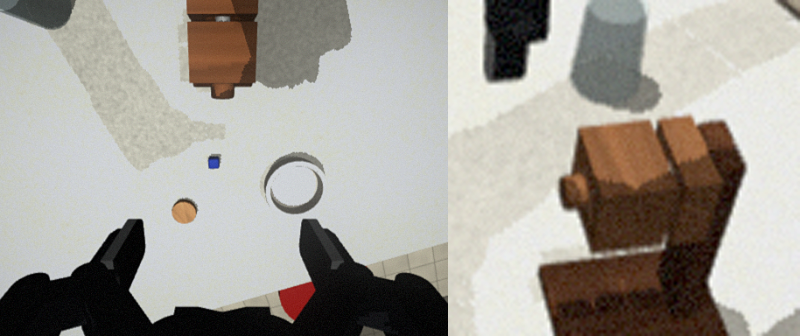

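The cap is on the rod with its knob outward at (572,190). The marker, at (690,150), is against the upright, and there is a narrow gap of about 6 mm between the two. I check the depths numerically.

```bash
python3 - <<'E'
from h import *
i=cv2.imread('pics/w7.png');cm=cam('wrist',T_of(manip.get_obs()))
V=cv2.GaussianBlur(i,(3,3),0)[...,2].astype(int)
print([V[r,225:285:10].tolist() for r in range(0,32)],[V[r,232:245:6].tolist() for r in range(84,106)])
for r in(0,10,14,18,22,24,26,28,92,94,96,98,100):
    p=onz(cm,(253,r),.184);print(r,round((p[0]*.9397-p[1]*.342-.362)*1e3,1))
E
```

```text
[[81, 79, 80, 79, 47, 46], [81, 80, 80, 79, 49, 46], [81, 80, 79, 79, 54, 46], [80, 80, 78, 79, 56, 45], [78, 78, 78, 77, 62, 45], [78, 77, 77, 76, 68, 44], [77, 77, 77, 75, 71, 44], [77, 77, 77, 75, 72, 45], [76, 76, 76, 75, 74, 45], [75, 76, 75, 74, 74, 46], [75, 76, 74, 73, 74, 47], [75, 77, 74, 75, 75, 49], [77, 79, 76, 77, 78, 49], [80, 81, 80, 78, 79, 49], [80, 80, 81, 73, 74, 45], [66, 64, 66, 56, 55, 36], [43, 41, 40, 36, 34, 26], [31, 30, 29, 33, 26, 22], [31, 30, 32, 56, 27, 23], [32, 32, 40, 84, 28, 22], [34, 35, 45, 97, 31, 24], [33, 36, 42, 100, 31, 27], [30, 34, 36, 100, 31, 25], [33, 35, 37, 92, 36, 24], [49, 49, 50, 80, 50, 31], [69, 67, 67, 73, 67, 40], [76, 75, 74, 73, 74, 47], [75, 75, 74, 73, 74, 53], [75, 74, 73, 73, 72, 59], [73, 72, 72, 73, 70, 62], [72, 70, 71, 71, 71, 63], [70, 70, 69, 70, 71, 66]] [[75, 74, 74], [74, 74, 75], [75, 75, 76], [78, 77, 78], [79, 79, 79], [80, 80, 78], [80, 80, 78], [79, 80, 79], [79, 80, 79], [77, 78, 78], [68, 69, 71], [53, 54, 62], [44, 44, 60], [41, 42, 61], [50, 50, 57], [79, 80, 51], [110, 111, 49], [121, 122, 49], [121, 122, 46], [122, 122, 43], [126, 123, 42], [128, 126, 43]]
0 13.6
10 20.0
14 22.6
18 25.3
22 27.9
24 29.2
26 30.6
28 31.9
92 77.6
94 79.1
96 80.6
98 82.2
100 83.7
```

Marker face at 23.5 mm (24 expected), cap mouth at 29.4 mm (30) and cap end at 79.6 mm (80), so both are home.

```bash
python3 -c "
from workcell import manip
print(manip.hand_in())"
```

```text
the job is handed in; nothing more can be done
None
```

The job is handed in: the marker is on the rod against the upright, the cap is pushed fully onto the rod's end to keep it on, and I never touched the blank.

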